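# Zero and set the air vent of a cheese ripening box

### The job

Reset the air vent on the lid of the ripening box: with your fingertips push its blue-knobbed lever gently round to the closed end, against the black stop, then push it back up the scale until the black pointer stands at the red mark, and leave it there. Only push the lever, do not pinch or force it; leave the red mark, the cheeses and everything else where they are.

Things in the scene. Friction and masses are not known exactly. Their poses are not given: they have to be found in the camera images.
- box: Fixed ripening box with translucent walls and a flat grey lid, 300 (x) by 400 (y) by 130 mm high; origin at the centre of its underside, so the lid surface is 130 mm above it. The round air vent sits on the lid, its axis 70 mm to -y of the box centre: a white scale plate 228 mm across and 6 mm thick with black ticks, and on it an aluminium ring 100 mm across, 14 mm high. It cannot slide.
- vent_axis (a point): Vertical axis about which the vent ring and its lever turn; the point lies on the axis at the top face of the white scale plate (136 mm above the table).
- vent_lever (a joint): Angle of the vent ring and lever, rad: 0 is closed, the lever's arm against the black stop block; it grows anticlockwise seen from above up to 2.1 at the bare-metal stop. At 0 the lever points -1.05 rad from the box's +x axis. About 2 N (0.15 N m) at the knob moves it; it stays where left. Over 40 N of finger contact counts as pinching or forcing it.
- knob (a point): Centre of the blue upright knob on the lever, a round post 18 mm across, 72 mm from the vent axis; blue part from 20 to 60 mm above the scale plate, and this point 40 mm above it. Below it is a 10 mm steel stem on the arm. The arm and ring reach 14 mm above the plate, as do both stop blocks (at the same radius as the knob): a fingertip 20 mm or more above the plate clears all but the knob.
- pointer (a point): Black pointer tip at the outer end of the black lever arm (12 mm wide), 90 mm from the vent axis, 9 mm above the plate, in line with the knob.
- mark (a point): Inner end of the red set mark (flat bar 20 mm long, 8 mm wide, 3 mm high, lying radially on the outer rim of the scale plate), 90 mm from the vent axis; the bar runs outward from it. Between 0.6 and 1.8 rad up the scale from closed. It is not to be shifted.
- lid_cheese: Pale cheese wheel, 90 mm across, 50 mm high, loose on the box lid to the left of the vent; leave alone. Origin: centre of its underside.
- lid_cheese2: Darker cheese wheel, 76 mm across, 42 mm high, loose on the box lid to the left of the vent; leave alone. Origin: centre of its underside.
- board_cheese: Pale cheese wheel, 110 mm across, 60 mm high, on the plank board at the left of the table; leave alone. Origin: centre of its underside.
- board_cheese2: Darker cheese wheel, 100 mm across, 55 mm high, on the plank board; leave alone. Origin: centre of its underside.
- mould: White open cheese mould (cup), 100 mm across, 90 mm high, at the right of the table; leave alone. Origin: centre of its underside.
- brush: Rind brush lying on the table at the right; leave alone.
- jar: Jar, 70 mm across, 100 mm high, at the right of the table; leave alone. Origin: centre of its underside.

How it is judged:
By the outcome, as a careful person would: the job done as asked, in the order asked, and still so for the second after the job is handed in, with the robot touching nothing.
It also fails if it takes over 58 s, if anything falls off the work surface, if the arm or the gripper's body presses on something with over 40 N, if the wrist force passes 120 N, or if a joint passes its speed limit or range.

### The arm

A 7-joint arm with a two-finger parallel gripper is mounted at the origin on the work surface. World frame = base frame: x ahead of the robot, y to its left, z up, the work surface at z = 0. Lengths are in m, angles in rad, forces in N, time in s.
With the tool pointing down it reaches from about 0.4 to 0.9 m from the base axis. Payload 5.5 kg.
Tool frame: the origin (TCP) lies between the finger pads; the fingertips stand env.nose_length ahead of it and the grasp point (between the pads) lies 5 mm behind it (env.nose_length is the distance from the TCP to the fingertips, in m); z points along the fingers, y is the line along which they close (so a half turn about z gives the same grasp; the last joint's range is limited). The gripper opens to 92 mm and grips with 3 to 60 N. Pads are 19 mm wide; open, the fingers measure 130 mm over their backs; the gripper's body (75 mm by 190 mm) begins 47 mm behind the grasp point.
Start: joints at [-0.883, 0.501, -0.427, 1.55, 0.221, 1.138, -0.21], TCP at [0.268, 0.592, 0.241] pointing down, gripper open.
Joint ranges: [-2.88, 2.88], [-0.31, 2.03], [-1.54, 1.56], [0.2, 2.42], [-1.41, 4.55], [0.19, 2.02], [-2.57, 2.57]. Speed limits (rad/s): [2.57, 2.57, 3.14, 3.14, 3.14, 3.14, 3.14].

### API

Orientations are given as a rotation vector (axis times angle).
In Python, from station import env, eyes gives the robot as it stands. Calls block until the motion is done:
- env.movep(position, orientation): joint-space move of the TCP to a pose.
- env.line_to(position, ori=None, speed=0.15): straight line of the TCP; ori=None keeps the orientation; speed is the mean speed in m/s.
- env.set_joints(angles): joint-space move.
- env.let_go() and env.close(): open the fingers fully, or close them until they stop; the grip force is fixed at half the most.
- env.hold(seconds).
- env.solve_ik(position, orientation): joint angles nearest the present ones, or None.
- env.read_state(): the state.
- eyes.camera(name): name is "scene" or "top"; returns (picture, depth): 384x512x3 uint8, blue, green, red; 384x512 float32, m along the optical axis (not along the pixel's ray), 0 where there is no reading.
- eyes.camera_model(name): a dict with "fx", "fy", "cx", "cy" (pixels), "rvec" (rotation vector, rad) and "tvec" (3), from world to camera coordinates, as OpenCV has them. Camera axes: x right, y down, z forward; pixel columns grow to the right and rows downward; lengths in m; the calibration is good to about 2 mm. A picture is of the moment at which its call begins. camera_model takes no time and is no camera call.
A pose or a line that the arm cannot do raises env.IKError and nothing moves.
- env.job_done(): hands the job in; it is judged then, once.
The state is a dict: "t": time; "q": joint angles; "joint_velocities": joint speeds; "effort": joint torques, N m; "ee_pos": TCP position; "tool_rot": TCP orientation; "ft_force": force on the tool from outside, world axes, zero at the start; "moment": the same for the moment, N m; "width": opening from 0.0 (shut) to 1.0 (fully open); "gripper_force": force on a finger pad.
Only numpy, scipy, OpenCV 4.12 (cv2) and the standard library are available. Lean on these libraries where they do the work, as an engineer would, in place of code of your own. Each camera call takes 0.05 s, during which the arm holds its last target. There are 200 camera calls.

## Working session

There is one attempt and no reset: what is moved stays moved. The work goes in short steps, each a Python script; the robot and the scene stay as the last script left them, time stands still between calls to the robot, and variables do not carry over. Pictures are saved under pics/ and viewed, at most 10 in all, crops included, and the job is handed in when it is done.

```bash
ls; mkdir -p pics
python3 - <<'E'
from station import env, eyes
import cv2
for n in("scene","top"):
    p,d=eyes.camera(n); cv2.imwrite(f"pics/{n}0.png",p); print(n,eyes.camera_model(n))
print(env.nose_length, env.read_state())
E
```

```text
pics
scene {'fx': 401.9777455064977, 'fy': 401.9777455064977, 'cx': 250.96452558180306, 'cy': 188.00586542026278, 'rvec': array([ 2.13898   ,  1.35224956, -0.49540267]), 'tvec': array([-0.23373088, -0.3171462 ,  1.78644082])}
top {'fx': 442.94347363053345, 'fy': 442.94347363053345, 'cx': 247.43277650747237, 'cy': 188.93461797996756, 'rvec': array([ 2.20583555, -2.16923955,  0.10357111]), 'tvec': array([-0.01534697,  0.55946133,  1.56960273])}
0.014 {'t': 0.1, 'q': array([-0.88282864,  0.50177231, -0.42679837,  1.55136654,  0.22076344,
        1.13834621, -0.21028243]), 'joint_velocities': array([-4.92241141e-04, -1.18083881e-03, -8.27923764e-04, -2.42219667e-03,
        1.97618712e-04,  2.61890358e-05,  9.48305142e-04]), 'effort': array([-1.08070584e-02, -5.67881870e+01, -5.83797410e+00, -2.79914904e+01,
       -6.89788233e-02,  2.42117909e-02,  6.57343526e-05]), 'ee_pos': array([0.2676402 , 0.59163915, 0.23976107]), 'tool_rot': array([-6.62047872e-01, -3.07056068e+00,  2.80420577e-03]), 'ft_force': array([-0.18376763,  0.47357033, -0.69076318]), 'moment': array([-0.0661701 , -0.02167898, -0.01782822]), 'gripper_force': 0.0, 'width': 1.0002592507702939}
```

View pics/scene0.png

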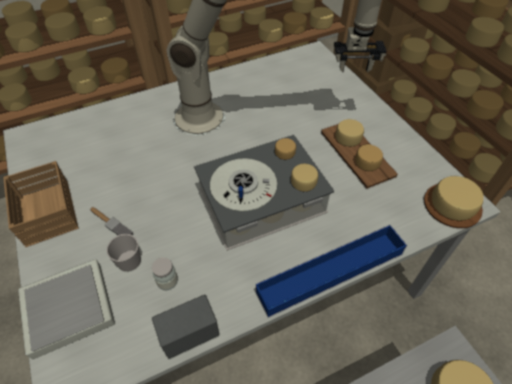

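View pics/top0.png

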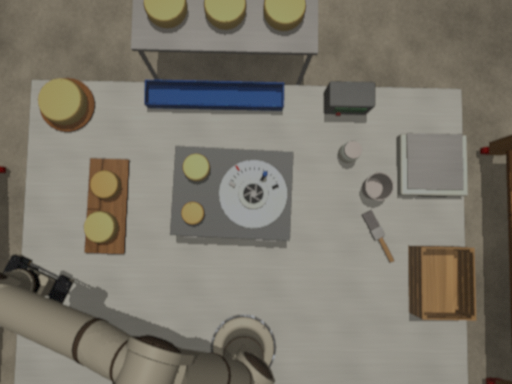

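The top view shows the vent disc around (253,194), the blue knob around (264,176), the red mark around (238,168) and the stop block around (276,173). The cheeses are to the left at (196,167) and (192,213). Next I'll measure these in both views.

```bash
cat > h.py <<'E'
import numpy as np, cv2
from station import env, eyes
def cam(n):
    m=eyes.camera_model(n); R=cv2.Rodrigues(m["rvec"])[0]; return m,R,-R.T@m["tvec"]
def ray(n,uv):
    m,R,c=cam(n); d=R.T@np.array([(uv[0]-m["cx"])/m["fx"],(uv[1]-m["cy"])/m["fy"],1]); return c,d/np.linalg.norm(d)
def plane(n,uv,z):
    c,d=ray(n,uv); return c+d*(z-c[2])/d[2]
def tri(a,b):  # uv in scene, uv in top
    (c1,d1),(c2,d2)=ray("scene",a),ray("top",b)
    s=np.linalg.lstsq(np.c_[d1,-d2],c2-c1,rcond=None)[0]
    p,q=c1+s[0]*d1,c2+s[1]*d2; return (p+q)/2,np.linalg.norm(p-q)
def blobs(pic,kind,box):
    x0,y0,x1,y1=box; hsv=cv2.cvtColor(pic,cv2.COLOR_BGR2HSV)
    f={"blue":lambda:cv2.inRange(hsv,(105,120,40),(128,255,255)),
       "red":lambda:cv2.inRange(hsv,(0,90,60),(8,255,255))|cv2.inRange(hsv,(170,90,60),(180,255,255)),
       "white":lambda:cv2.inRange(hsv,(0,0,165),(180,60,255))}[kind]()
    m=np.zeros_like(f); m[y0:y1,x0:x1]=f[y0:y1,x0:x1]
    n,l,s,c=cv2.connectedComponentsWithStats(m)
    return sorted([(int(s[i,4]),c[i].round(2).tolist(),(l==i)) for i in range(1,n)],key=lambda t:-t[0])
BOX={"scene":(205,150,285,215),"top":(212,155,294,235)}
E
python3 - <<'E'
from h import *
r={}
for n in("scene","top"):
    p,d=eyes.camera(n); x0,y0,x1,y1=BOX[n]
    for k in("blue","red","white"):
        b=blobs(p,k,BOX[n]); print(n,k,[t[:2] for t in b[:3]])
        if k=="white":
            e=cv2.fitEllipse(cv2.convexHull(np.argwhere(b[0][2])[:,::-1].astype(np.float32)));print(e); r[n,k]=e[0]
        elif b: r[n,k]=b[0][1]
    cv2.imwrite(f"pics/{n}z.png",cv2.resize(p[y0:y1,x0:x1],None,fx=7,fy=7,interpolation=cv2.INTER_CUBIC))
for k in("blue","red","white"): print(k,tri(r["scene",k],r["top",k]),[plane(n,r[n,k],{"blue":.176,"red":.139,"white":.136}[k]) for n in("scene","top")])
E
```

```text
scene blue [(36, [240.33, 190.89])]
scene red [(7, [268.71, 194.71])]
scene white [(1171, [238.86, 181.41]), (38, [272.37, 186.97]), (29, [232.9, 197.28])]
((243.0460205078125, 184.0985870361328), (49.05525207519531, 63.01636505126953), 88.24177551269531)
top blue [(6, [264.5, 173.5])]
top red [(6, [237.0, 167.5])]
top white []Traceback (most recent call last):
  File "<stdin>", line 8, in <module>
IndexError: list index out of range
```

View pics/scenez.png

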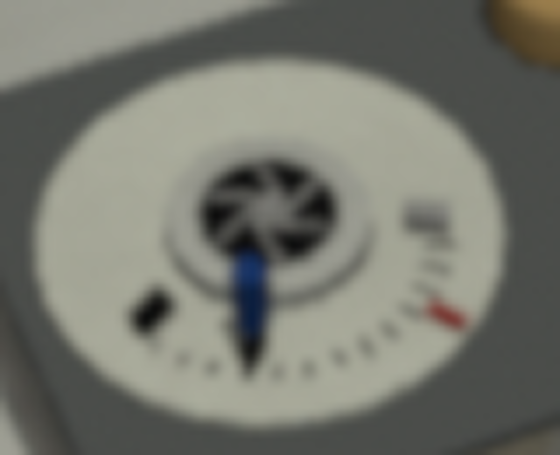

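The scene crop shows the black stop at lower left, the lever next to it, the red mark on the right and the bare-metal stop beyond that. I'll loosen the thresholds and upsample.

```bash
cat >> h.py <<'E'
K=6
def look(n):
    p,d=eyes.camera(n); x0,y0,x1,y1=BOX[n]; c=cv2.resize(p[y0:y1,x0:x1],None,fx=K,fy=K,interpolation=cv2.INTER_CUBIC)
    return c,lambda uv:((np.array(uv)+.5)/K-.5+[x0,y0])
def comps(m):
    n,l,s,c=cv2.connectedComponentsWithStats(m.astype(np.uint8)); i=1+np.argmax(s[1:,4]); return int(s[i,4]),c[i],l==i
def find(n):
    c,f=look(n); h=cv2.cvtColor(c,cv2.COLOR_BGR2HSV); o={}
    for k,m in(("blue",cv2.inRange(h,(100,110,25),(130,255,255))),("red",cv2.inRange(h,(0,70,60),(10,255,255))|cv2.inRange(h,(168,70,60),(180,255,255)))):
        a,ce,mm=comps(m); o[k]=f(ce); o[k+"_px"]=a/K**2
    a,ce,mm=comps(cv2.inRange(h,(0,0,115),(180,90,255)))
    e=cv2.fitEllipse(cv2.convexHull(np.argwhere(mm)[:,::-1].astype(np.float32))); o["plate"]=f(e[0]); o["axes"]=np.array(e[1])/K
    return c,f,h,o
E
python3 - <<'E'
from h import *
r={}
for n in("scene","top"):
    c,f,h,o=find(n); r[n]=o; print(n,o); cv2.imwrite(f"pics/{n}z2.png",c)
for k,z in(("blue",.176),("red",.139),("plate",.136)): print(k,tri(r["scene"][k],r["top"][k]),[plane(n,r[n][k],z)for n in r])
E
```

```text
scene {'blue': array([240.30478018, 190.79093975]), 'blue_px': 39.80555555555556, 'red': array([268.30248227, 194.55283688]), 'red_px': 13.055555555555555, 'plate': array([243.04084015, 184.1383311 ]), 'axes': array([52.6421814 , 67.51298014])}
top {'blue': array([264.51072125, 173.70175439]), 'blue_px': 9.5, 'red': array([237.00895765, 167.5985342 ]), 'red_px': 8.527777777777779, 'plate': array([252.65479787, 193.45548248]), 'axes': array([69.46165975, 69.61174011])}
blue (array([ 0.59802749, -0.05785246,  0.17857537]), np.float64(0.0014303485693688246)) [array([ 0.59638571, -0.05643127,  0.176     ]), array([ 0.59805753, -0.05865039,  0.176     ])]
red (array([0.62169474, 0.03199617, 0.13634459]), np.float64(0.0007149376978285136)) [array([0.62365589, 0.03135333, 0.139     ]), array([0.62120796, 0.03164136, 0.139     ])]
plate (array([ 0.53660164, -0.0218326 ,  0.12604061]), np.float64(0.0010227721645285704)) [array([ 0.54440163, -0.02448607,  0.136     ]), array([ 0.5357097 , -0.02204658,  0.136     ])]
```

View pics/topz2.png

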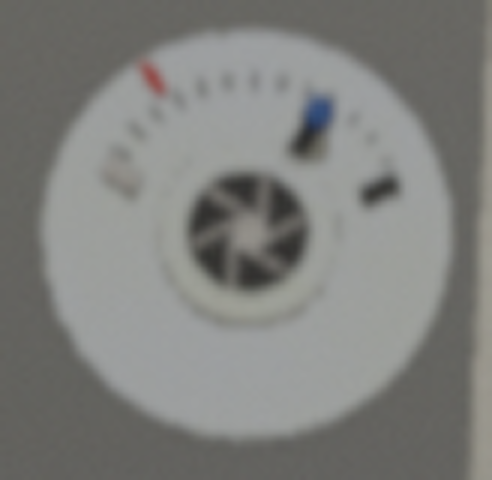

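The measurements agree with the text. The knob is at radius 72.3 mm and z 0.178, and the mark centre is at radius 101 mm. The lever stands at −0.53 rad and the mark at +0.56 rad in the world frame. I'll straddle the knob with the fingers open, so that either pad can push it, and start by moving above it and descending.

```bash
cat >> h.py <<'E'
from scipy.spatial.transform import Rotation as Ro
C=np.array([.5357,-.0220]); ZT=.180
def pose(a,s,z=ZT):
    u=np.array([np.cos(a),np.sin(a)]); t=np.array([-u[1],u[0]])
    R=np.c_[np.r_[-u,0],np.r_[t,0],[0,0,-1]]
    return np.r_[C+.072*u+s*t,z],Ro.from_matrix(R).as_rotvec()
def go(a,s,z=ZT,v=.04):
    p,o=pose(a,s,z); env.line_to(p,o,speed=v); S=env.read_state()
    ft=float(S["ft_force"][:2]@[-np.sin(a),np.cos(a)])
    return S,ft
E
python3 - <<'E'
from h import *
p=env.read_state()["ee_pos"]; env.line_to([p[0],p[1],.33],speed=.2)
a=-.53
env.movep(*pose(a,0,.31)); q=env.read_state()
print(q["t"],q["q"].round(2))
for b in(-1.0,.0,.56): print(b,env.solve_ik(*pose(b,0)))
S,ft=go(a,0,v=.1); print(S["t"],S["ee_pos"],ft,S["ft_force"],S["q"].round(2))
c,d=eyes.camera("scene"); cv2.imwrite("pics/s1.png",cv2.resize(c[120:230,180:320],None,fx=5,fy=5))
E
```

```text
3.4833 [ 0.04  0.32  0.02  1.61 -0.01  1.21  1.1 ]
-1.0 [ 0.02456706  0.41088864  0.09100372  1.80110494 -0.04524331  0.93160557
  0.70583082]
0.0 [ 0.05277265  0.45750499 -0.07942578  1.72599334  0.04280146  0.95977502
  1.52771688]
0.56 [ 0.06979575  0.44480109 -0.1834503   1.75171117  0.09638496  0.95381518
  1.97876821]
4.9333 [ 0.59840542 -0.05841311  0.18078723] 0.4843568594716412 [-0.4393051   0.81876964 -0.58958814] [ 0.04  0.44  0.01  1.75 -0.01  0.95  1.1 ]
```

View pics/s1.png

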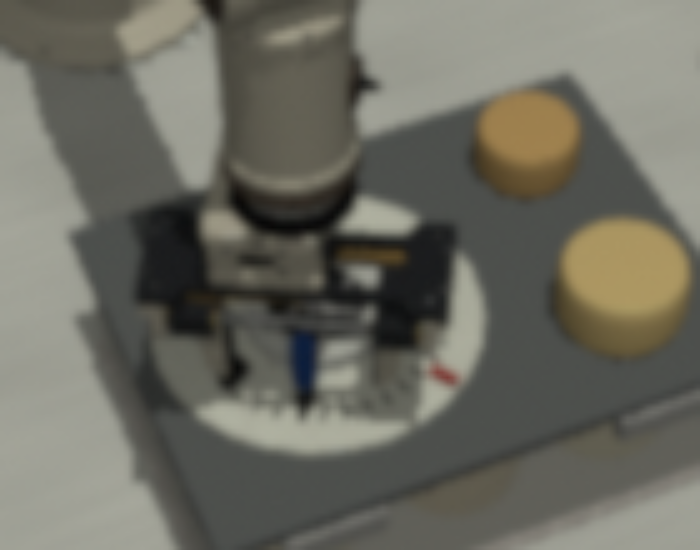

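The knob stands midway between the open fingers, clear of both. Now I'll push clockwise to the stop while watching the force.

Run:
```python
from h import *
a=-.53; S,b=go(a,-.034); print(b)
S,f=go(a,-.037); print("contact",f-b)
while a>-1.25:
    a-=.07 if a>-.86 else .012
    S,f=go(a,-.037,v=.05 if a>-.9 else .02); print(round(a,3),round(f-b,1),round(float(S["t"]),1),end=" | ")
    if f-b>9: break
env.hold(.2); S=env.read_state(); print("\n",S["ft_force"],S["ee_pos"]-pose(a,-.037)[0])
```

```text
1.0185817488010092
contact -0.9241281059208082
-0.6 0.5 6.5 | -0.67 -0.3 6.8 | -0.74 -0.3 7.0 | -0.81 0.2 7.3 | -0.88 -0.5 7.6 | -0.892 0.2 7.8 | -0.904 0.4 8.1 | -0.916 0.9 8.3 | -0.928 1.5 8.6 | -0.94 2.5 8.8 | -0.952 1.4 9.1 | -0.964 0.4 9.3 | -0.976 1.0 9.6 | -0.988 1.6 9.8 | -1.0 0.3 10.1 | -1.012 1.3 10.3 | -1.024 0.5 10.6 | -1.036 0.2 10.8 | -1.048 1.7 11.1 | -1.06 0.5 11.3 | -1.072 2.8 11.6 | -1.084 4.2 11.8 | -1.096 7.1 12.1 | -1.108 9.2 12.3 | 
 [10.63143901  3.76002712 -5.1926012 ] [ 2.23919235e-03  1.58655355e-03 -3.36629209e-05]
```

The force rises steadily to about 9 N with the pad no longer advancing, so the lever is at the stop at about −1.07 rad. I'll back off, take a picture, then push anticlockwise to just short of the mark.

Run:
```python
from h import *
S,b=go(-1.07,0); 
c,d=eyes.camera("scene"); cv2.imwrite("pics/s2.png",cv2.resize(c[150:220,205:285],None,fx=8,fy=8,interpolation=cv2.INTER_CUBIC))
a=-1.07; go(a,.033); S,f=go(a,.037,v=.02); print(f-b)
while a<.499:
    a=min(a+.0872,.50); S,f=go(a,.037,v=.05); print(round(a,2),round(f-b,1),round(float(S["t"]),1),end=" | ")
go(a,0); S,f=go(a,0,.32,v=.15)
p=env.read_state()["ee_pos"]; env.movep([.42,.30,.36],S["tool_rot"]); print(env.read_state()["t"])
r={}
for n in("scene","top"):
    c,f,h,o=find(n); r[n]=o; cv2.imwrite(f"pics/{n}3.png",c); print(n,o)
k=tri(r["scene"]["blue"],r["top"]["blue"]); m=tri(r["scene"]["red"],r["top"]["red"])
for p,_ in(k,m): d=p[:2]-C; print(p,_,np.hypot(*d),np.arctan2(d[1],d[0]))
```

```text
-0.9909333460980547
-0.98 -1.4 15.3 | -0.9 -1.0 15.6 | -0.81 -1.0 15.9 | -0.72 -0.3 16.2 | -0.63 -1.4 16.5 | -0.55 -0.5 16.8 | -0.46 -0.2 17.1 | -0.37 -1.5 17.4 | -0.29 -0.9 17.7 | -0.2 -1.5 17.9 | -0.11 -2.2 18.2 | -0.02 -1.3 18.5 | 0.06 -0.9 18.8 | 0.15 -2.0 19.1 | 0.24 -2.0 19.4 | 0.33 -1.0 19.7 | 0.41 -1.0 20.0 | 0.5 -1.3 20.3 | 23.725
scene {'blue': array([260.21132938, 185.35168026]), 'blue_px': 37.47222222222222, 'red': array([267.99017744, 194.42585551]), 'red_px': 14.61111111111111, 'plate': array([243.03607686, 184.13941447]), 'axes': array([52.67960103, 67.54645284])}
top {'blue': array([242.45375107, 173.18137255]), 'blue_px': 10.86111111111111, 'red': array([237.07964135, 167.67352321]), 'red_px': 8.777777777777779, 'plate': array([252.66944377, 193.42328135]), 'axes': array([69.72051493, 69.85788981])}
[0.59923973 0.01327922 0.16972709] 0.00017905819217302668 0.07267682415663726 0.5068503254833637
[0.6212418  0.03143729 0.1368532 ] 3.190223024564654e-05 0.1008610109441152 0.5583778995824767
```

View pics/s2.png

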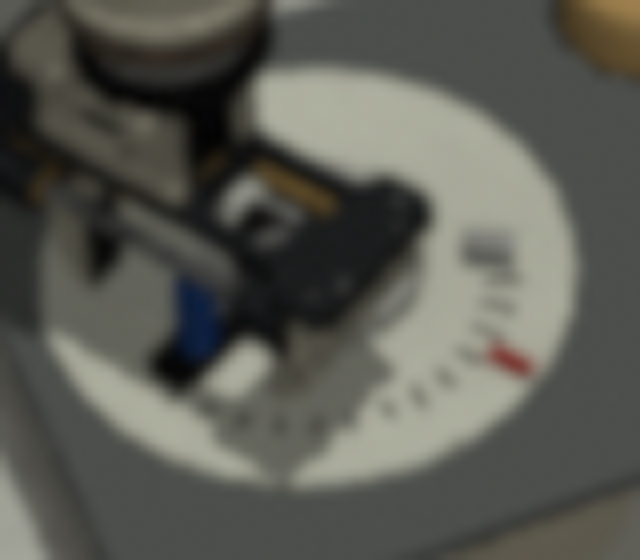

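View pics/top3.png

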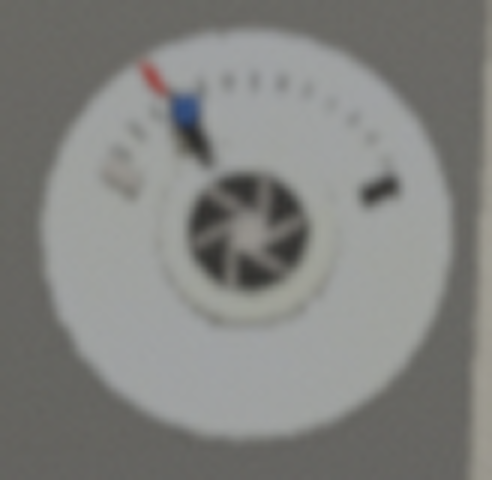

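The first picture shows the lever arm against the black block, so the vent was closed. Now the knob measures 0.507 rad (commanded 0.50) and the mark 0.558 rad. A circle through the two measured knob positions gives the same centre. I'll push the remaining 0.05 rad.

Run:
```python
from h import *
env.movep(*pose(.5,0,.31)); go(.5,0,v=.12); S,b=go(.5,.033); go(.5,.036,v=.02)
for a in(.52,.54,.552): S,f=go(a,.037,v=.02); print(a,round(f-b,1))
go(a,0); S,f=go(a,0,.32,v=.15); env.movep([.42,.30,.36],S["tool_rot"]); print(env.read_state()["t"])
P={"blue":[],"red":[]}
for i in range(3):
    r={}
    for n in("scene","top"):
        c,f,h,o=find(n); r[n]=o
        if i==0: cv2.imwrite(f"pics/{n}4.png",c)
    for k in P: P[k].append(tri(r["scene"][k],r["top"][k])[0])
for k in P: p=np.mean(P[k],0); d=p[:2]-C; print(k,p,np.hypot(*d),np.arctan2(d[1],d[0]))
```

```text
0.52 -1.2
0.54 -1.9
0.552 -0.8
31.8333
blue [0.5975068  0.01633889 0.16959486] 0.0727320486522405 0.5552139444030123
red [0.62112615 0.03132353 0.13752741] 0.10070266578423173 0.5580282679643439
```

View pics/scene4.png

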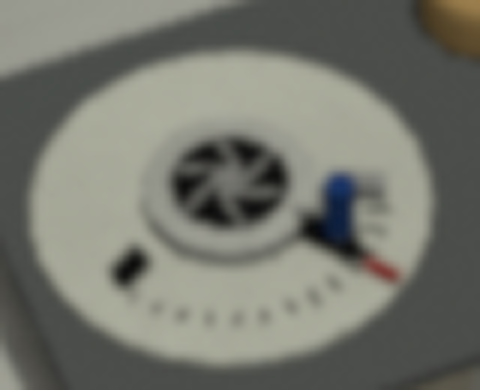

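View pics/top4.png

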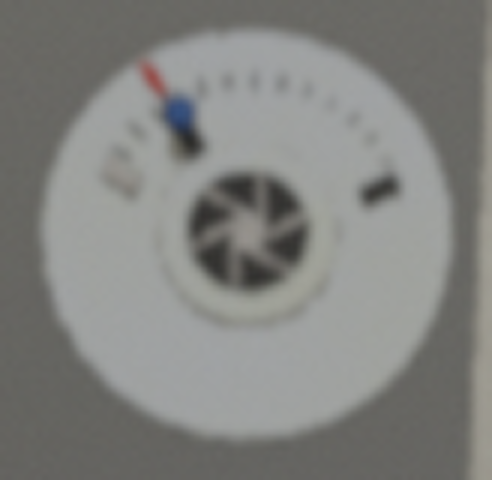

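The black pointer meets the inner end of the red mark in line, at (365,260) in the scene crop. The angles are 0.555 against 0.558 rad, and the arm is clear of everything.

```bash
python3 -c "
from station import env
print(env.job_done())"
```

```text
the job is handed in; nothing more can be done
None
```

The vent lever was pushed gently to the black stop, then back up the scale to the red mark, where the cameras put it within about 0.003 rad; the job is handed in with the arm clear, about 32 s on the robot's clock.

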